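# Shut and start the egg steamer

## Robot

A 6-joint arm with a two-finger parallel gripper is mounted at the origin on a cart in front of the work surface, level with it; the furniture and walls round the work are solid. World frame = base frame: x ahead of the robot, y to its left, z up, the work surface at z = 0. Lengths are in mm, angles in rad, forces in N, time in s.
With the tool pointing down it reaches from about 350 to 775 mm from the base axis. Payload 7.3 kg.
Tool frame: the origin (TCP) lies at the very end of the fingers, on their centre line; the grasp point (between the pads) lies 19 mm behind it; z points along the fingers, y is the line along which they close (so a half turn about z gives the same grasp; the last joint's range is limited). The gripper opens to 92 mm and grips with 3 to 60 N. Pads are 19 mm wide; open, the fingers measure 130 mm over their backs; the gripper's body (75 mm by 190 mm) begins 47 mm behind the grasp point.
Start: joints at [-1.491, 0.342, 1.524, -0, 1.275, -0.146], TCP at [117.562, -511.688, 226.741] pointing down, gripper open.
Joint ranges: [-2.53, 2.53], [-0.77, 2.02], [0.04, 2.7], [-1, 4.14], [0.28, 2.66], [-3.11, 3.11]. Speed limits (rad/s): [2.57, 2.57, 3.14, 3.14, 3.14, 3.14].

## Interface

Orientations are given as [roll, pitch, yaw] about the fixed x, y, z axes, in that order (R = Rz(yaw) Ry(pitch) Rx(roll)).
In Python, from plant import bot gives the robot as it stands.
- The arm moves only by the tool apply_moves, never from a script. Its argument "motion" is text: rows parted by semicolons, each of 4 numbers parted by spaces: the shift along the tool's x, y, z in m, then the turn about the tool's z in degrees. A call has 1 to 8 rows; each row shifts and turns the commanded pose from where the row before left it, along the tool's axes as they then stand; what a row does not reach is not made up. A row lasts 1/8 s, in which the tool goes at most 62.5 mm and 10.7 degrees, less where a joint would pass 70% of its speed; a pose out of reach is approached as far as the arm can. A call with a gripper value outside its range is refused whole. "fingers" is the opening, from -1 (shut) to 1 (fully open), set as the call begins (left out, the last holds). The fingers move at their own pace and stop on an object; the grip force is fixed at half the most. Time passes only in rows, so rows that do not move let the fingers close. It gives the time, the measured TCP pose, the force, the opening and the grip force at its end, in the units of the state.
- bot.get_obs(): the state, without advancing time (a new reading comes with each control period).
- bot.capture(name): name is "scene" or "top" or "wrist"; returns a dict with "img" (420x560x3 uint8, blue, green, red), "range_z" (420x560 float32, mm along the optical axis (not along the pixel's ray), 0 where there is no reading), "fx", "fy", "cx", "cy" (pixels), "world_from_camera" (4x4, takes a point from camera to world coordinates); the wrist camera has in their place "mount" (4x4, takes a point from camera to tool coordinates, whose origin is the TCP and whose axes are the flange's). Camera axes: x right, y down, z forward; pixel columns grow to the right and rows downward; lengths in mm; the calibration is good to about 2 mm. A picture is of the moment at which its call begins: read the wrist's pose just before it.
- bot.close_job(): hands the job in; it is judged then, once.
Trained networks look in a picture, given as the dict that the camera call returned (one of the last four; its "shot" number tells which), for a name from the list of things; names that differ only in an ending like _2 or _b are one class to them, and where a whole thing is asked for, a point or a joint stands for the part that bears it (a point fixed in the world has none). Each returns a list of dicts, best first, with "p" (0 to 1); they miss things now and then, are a little off and sometimes report something else, mostly with a low value. They report only what shows in the picture. A call takes as long as a camera call.
- bot.cut_out(picture, thing): "pixels" (420x560 bool, what is visible of it) and "point" ([column, row] in pixels, amid what is visible of it).
The state is a dict: "time": time; "joint_positions": joint angles; "dq": joint speeds; "tau": joint torques, N m; "tool_pos": TCP position; "tcp_rot": TCP orientation; "contact_force": force on the tool from outside, world axes, zero at the start; "moment": the same for the moment, N m; "grip_width": finger opening in mm; "finger_force": force on a finger pad.
Only numpy, scipy, OpenCV 4.12 (cv2) and the standard library are available. Lean on these libraries where they do the work, as an engineer would, in place of code of your own. Each camera call takes 0.05 s, during which the arm holds its last target. There are 200 camera calls.

## Task

Get the eggs steaming: push the steam cooker's open lid down until its front clasp clicks and holds it shut by itself, then switch the red mains rocker on, then press the green start key fully in and let it go. Keep off the black cancel key, pick nothing up, and leave the cooker and everything round it standing where it is.

Things in the scene. Friction and masses are not known exactly. Their poses are not given: they have to be found in the camera images.
- cooker: white round steam cooker, loose, 4.5 kg, body 232 mm across (258 over two grey side grips 104 mm up), rim 130 mm high, six eggs in its pot. Origin: centre of the round body's underside; x points from its front (console) to its back (lid hinge), y to the left seen from its front, z up. The box-shaped console, 234 mm wide, reaches out to x = -184 mm in front
- panel_mid (a point): centre of the console's dark top panel, at x -152, y 0, z 115 mm of the cooker; the panel is 64 mm front to back and slopes up to the back by 0.2 rad. From left to right it carries the red rocker (y +72), a small display (+30), the grey release tab (0), the black cancel key (-42) and the green start key (-90). Axes as the cooker's, not sloped
- release_tab (a point): middle of the top of the lid clasp's grey release tab (27 x 32 mm) in front of the lid; do not press it once the lid is shut: pressed down it lets the lid spring open. The clasp's claw, 24 mm wide, stands 16 mm behind this point, up to 166 mm above the cooker's underside
- lid (a joint): lid angle (rad): 0 fully down, 0.8 open at its stop. A spring holds it open and lifts it whenever it is let go unlatched. Pushed down, its striker meets the sprung claw of the front clasp at about 0.07 and snaps under it near 0.01; let go, the latched lid rests at about 0.013. Force at the pad: 2 N at first, 6 to 10 N at the clasp; pushing onto the stop at 0 is safe
- lid_pad (a point): middle of the upper face of the grey thumb pad (32 x 60 mm) on top of the lid near its front edge: the place to push. With the lid shut it lies at x -85, y 0, z 167.5 mm of the cooker. It swings with the lid about lid_hinge and its z axis is the pad's upward normal
- lid_hinge (a point): middle of the lid's hinge axis at the back of the cooker, fixed to the cooker at x 115, y 0, z 135 mm; its y axis is the hinge axis (same axes as the cooker)
- rocker (a joint): angle of the red mains rocker (rad): 0 off, 0.4 on. Two halves, each 26 x 26 mm, left and right of a pivot running front to back; off, the left half stands up by 0.4 rad and the right half lies along the panel; pushing the left half down until it lies along the panel switches it on. It snaps over past 0.2 and stays; takes 2 to 6 N, least towards the outer end
- rocker_on (a point): upper face of the rocker's left half (white bar), 17 mm left of the pivot: the place to push. It moves with the rocker; off, it lies at about x -155, y 85, z 131 mm of the cooker, and about 6 mm lower once on
- start (a joint): travel of the green start key (m): 0 out, 0.004 fully in, square to the panel; springs back; 2 N to start moving, 5 N fully in
- start_key (a point): middle of the upper face of the green start key (26 mm front to back x 28 mm, standing 7 mm out of the panel, white bar on it); it moves with the key; its z axis is the panel's outward normal
- cancel (a joint): travel of the black cancel key (m): 0 out, 0.004 in; leave it alone
- cancel_key (a point): middle of the upper face of the black cancel key (same size as the start key, white square on it), 48 mm left of the start key; not to be pressed
- salt_shaker: glass salt shaker, 44 mm across, 90 mm high, loose, close to the right-hand side of the cooker; origin at the centre of its underside
- ramekin: white bowl with dark red spice, 109 mm across, 48 mm high, loose; origin at the centre of its underside
- spice_jar: spice jar with black cap, 45 mm across, 105 mm high, loose; origin at the centre of its underside
- sauce_tub: small yellow sauce tub with a green spoon in it, 58 x 68 mm, 80 mm high, loose; origin at the centre of its underside
- white_plate: white side plate, 200 mm across, 20 mm high, loose, front left; origin at the centre of its underside
- green_lid: green plastic tub lid lying flat, 70 mm across, 8 mm high, loose, front right; origin at the centre of its underside

How it is judged (in metres and radians):
On the way, in this order (a step that is already met when the one before it is completed fails the run):
1. the lid is down and the clasp holds it with the hand off it (value of joint lid below 0.03 rad and contact force between each of the arm, the fingers and lid below 0.2 N), for 0.2 s.
2. the mains rocker is on, the lid still shut (value of joint lid below 0.03 rad and value of joint rocker above 0.35 rad), for 0.1 s.
3. the start key is pressed in, with the lid shut and the rocker on (all of step 2 and value of joint start above 0.003 m), for 0.05 s.
At the end, for the whole second after the job is handed in: The lid is latched shut (joint under 0.03 rad), the rocker is on (over 0.35 rad), the start and cancel keys are out again (under 1 mm), the cooker stands upright within 40 mm and every loose thing round it upright within 30 mm of where it was (all of step 2 and value of joint each of start, cancel below 0.001 m and distance of cooker from where it was at the start of the episode below 0.04 m and angle between cooker's own z axis and vertical below 0.05 rad and distance of each of salt_shaker, ramekin, spice_jar, sauce_tub, white_plate, green_lid from where it was at the start of the episode below 0.03 m and angle between each of salt_shaker, ramekin, spice_jar, sauce_tub, white_plate, green_lid's own z axis and vertical below 0.2 rad); the robot touches nothing.
It fails at once if the rocker is switched on while the lid is not shut (value of joint rocker above 0.25 rad and value of joint lid above 0.05 rad).
It fails at once if the start key is pressed before the lid is shut and the rocker is on (value of joint start above 0.002 m and (value of joint lid above 0.05 rad or value of joint rocker below 0.25 rad)).
It fails at once if the black cancel key is pressed (value of joint cancel above 0.002 m).
It fails at once if the cooker is lifted, tipped or pushed away (distance of cooker from where it was at the start of the episode above 0.04 m or angle between cooker's own z axis and vertical above 0.1 rad).
It fails at once if a thing round the cooker is picked up, knocked over or pushed away (distance of any of salt_shaker, ramekin, spice_jar, sauce_tub, white_plate, green_lid from where it was at the start of the episode above 0.03 m or angle between any of salt_shaker, ramekin, spice_jar, sauce_tub, white_plate, green_lid's own z axis and vertical above 0.4 rad).
It also fails if it takes over 48 s, if anything falls off the work surface, if the arm or the gripper's body presses on something with over 40 N, if the wrist force passes 120 N, or if a joint passes its speed limit or range.

## Working session

There is one attempt and no reset: what is moved stays moved. The work goes in short steps, Python scripts to look and compute and a tool call to move; the robot and the scene stay as the last step left them, time stands still between calls to the robot, and variables do not carry over. Pictures are saved under pics/ and viewed, at most 10 in all, crops included, and the job is handed in when it is done.

Besides the shell and the picture viewer there is one more tool, called after "Emit:" as name(argument=value, ...), one argument or row to a line, values as JSON. apply_moves: Moves the arm, as the interface text tells. Its arguments: {"type":"object","properties":{"motion":{"type":"string"},"fingers":{"type":"number"}},"required":["motion"]}

```bash
mkdir -p pics; cat > h.py <<'E'
import numpy as np,cv2
from plant import bot
def pts(c,mask):
    v,u=np.nonzero(mask&(c["range_z"]>0)); z=c["range_z"][v,u]
    p=np.c_[(u-c["cx"])/c["fx"]*z,(v-c["cy"])/c["fy"]*z,z,np.ones(len(z))]
    return (p@c["world_from_camera"].T)[:,:3]
E
python3 - <<'E'
from h import *
o=bot.get_obs();print(o)
for n in("scene","top"):
    c=bot.capture(n);cv2.imwrite(f"pics/{n}0.png",c["img"])
    for t in["cooker","start_key","cancel_key","release_tab","rocker_on","lid_pad","salt_shaker","ramekin","spice_jar","sauce_tub","white_plate","green_lid"]:
        r=bot.cut_out(c,t)
        if r:
            p=pts(c,r[0]["pixels"])
            print(n,t,round(r[0]["p"],2),r[0]["point"],len(p),np.round(np.median(p,0)) if len(p) else"",np.round(p.min(0)) if len(p) else"",np.round(p.max(0)) if len(p) else "")
E
```

```text
{'time': 0.0, 'joint_positions': array([-1.49099915e+00,  3.42716394e-01,  1.52505616e+00,  9.32751722e-06,
        1.27537680e+00, -1.46022470e-01]), 'dq': array([ 0.00062885, -0.00221995, -0.00064767,  0.00032145,  0.00048514,
        0.00027255]), 'tau': array([ 1.78129805e-03, -4.31234694e+01, -2.44226378e+01,  7.20161665e-02,
        5.59142022e-02, -1.54398749e-04]), 'tool_pos': array([ 117.52953407, -511.24595104,  226.03458403]), 'tcp_rot': array([-3.14005382e+00, -2.35329853e-04,  2.25816748e-01]), 'contact_force': array([ 1.08451134,  0.23310884, -0.05028824]), 'moment': array([ 0.01729782,  0.05324155, -0.0189636 ]), 'finger_force': 0.0, 'grip_width': 92.30801906526118}
scene cooker 0.61 [260.7, 197.0] 8008 [573. -84. 108.] [ 411. -191.   -9.] [850. 371. 312.]
scene cancel_key 0.65 [240.6, 209.0] 77 [ 473. -113.  119.] [ 460. -128.  111.] [487. -95. 124.]
scene release_tab 0.63 [231.4, 199.6] 141 [476. -70. 129.] [454. -88. 117.] [496. -37. 165.]
scene rocker_on 0.5 [217.0, 190.6] 121 [443.  -3. 123.] [427. -30. 113.] [459.  21. 134.]
scene lid_pad 0.8 [281.7, 149.4] 1124 
[... 981 characters left out ...]
7.] [430. -23. 117.] [457.  20. 135.]
top lid_pad 0.59 [239.9, 184.6] 2611 [633. -25. 270.] [ 562. -142.   -4.] [793. 132. 318.]
top salt_shaker 0.6 [299.0, 191.3] 156 [ 657. -204.   76.] [ 645. -226.   -3.] [ 703. -184.   93.]
top ramekin 0.59 [389.3, 223.5] 843 [ 575. -522.   31.] [ 523. -573.   -2.] [ 628. -466.   54.]
top spice_jar 0.66 [149.0, 263.3] 2758 [412. 290.  14.] [316. 190.  -1.] [510. 385.  29.]
top sauce_tub 0.65 [358.8, 189.6] 233 [ 688. -414.   24.] [ 658. -448.   -3.] [ 717. -386.   68.]
top white_plate 0.8 [148.0, 263.7] 2744 [413. 290.  14.] [314. 191.  -1.] [511. 387.  29.]
top green_lid 0.89 [322.8, 265.7] 313 [ 420. -296.    4.] [ 386. -327.   -5.] [ 454. -262.   14.]
```

```bash
python3 - <<'E'
import cv2
a=cv2.imread("pics/scene0.png")[90:360,150:420];b=cv2.imread("pics/top0.png")[120:290,120:420]
a=cv2.resize(a,(400,400),interpolation=2);b=cv2.resize(b,(400,227),interpolation=2)
b=cv2.copyMakeBorder(b,0,173,0,0,0)
cv2.imwrite("pics/both.png",cv2.hconcat([a,b]))
E
```

```text
(no output)
```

View pics/both.png

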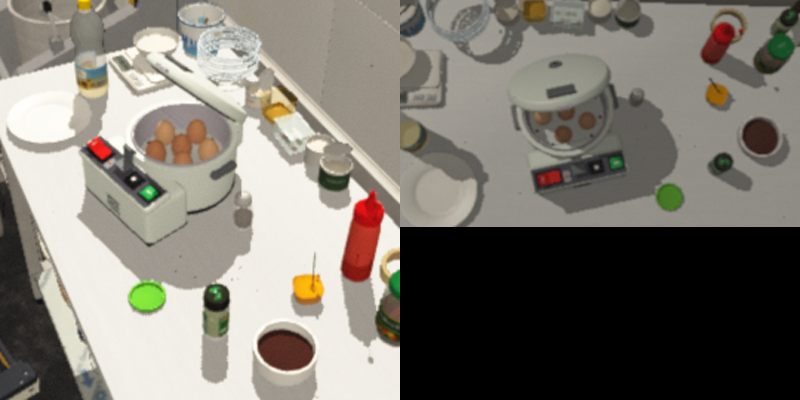

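Emit:
apply_moves(
  motion="0 0 -0.06 0;0 0 -0.06 0;0.034 -0.029 0 0;0.034 -0.029 0 0;0.034 -0.029 0 0;0.034 -0.029 0 0;0.034 -0.029 0 0;0.034 -0.029 0 0",
  fingers=-1,
)

```text
time: 2.3
tool_pos: [278.1, -295.2, 346.9]
tcp_rot: [3.141, -0.0, 0.226]
contact_force: [0.2, -0.3, -0.0]
grip_width: 16.3
finger_force: 0.0
```

Emit:
apply_moves(
  motion="0.034 -0.029 0 0;0.034 -0.029 0 0;0.034 -0.029 0 0;0.034 -0.029 0 0;0.034 -0.029 0 0;0.034 -0.029 0 -2.6;0 0 0 0;0 0 0 0",
)

```text
time: 3.3
tool_pos: [437.1, -81.3, 346.6]
tcp_rot: [3.141, 0.001, 0.271]
contact_force: [0.5, 0.6, 1.0]
grip_width: 0.0
finger_force: 0.0
```

```bash
cat >> h.py <<'E'
from scipy.spatial.transform import Rotation as R
def wrist():
    o=bot.get_obs();c=bot.capture("wrist")
    T=np.eye(4);T[:3,:3]=R.from_euler("xyz",o["tcp_rot"]).as_matrix();T[:3,3]=o["tool_pos"]
    c["world_from_camera"]=T@c["mount"];return o,c
E
python3 - <<'E'
from h import *
o,c=wrist();cv2.imwrite("pics/w1.png",c["img"])
print(o["time"],o["tool_pos"],o["tcp_rot"],o["contact_force"],o["grip_width"]);print(np.round(c["mount"],2))
for t in["start_key","cancel_key","release_tab","rocker_on","lid_pad"]:
    for r in bot.cut_out(c,t)[:2]:
        p=pts(c,r["pixels"])
        print(t,round(r["p"],2),r["point"],len(p),np.round(np.median(p,0)) if len(p) else"",np.round(p.min(0)) if len(p) else"",np.round(p.max(0)) if len(p) else "")
E
```

```text
3.3 [437.06570026 -81.28266372 346.59828106] [3.14138510e+00 5.73979075e-04 2.71467141e-01] [0.47407911 0.60417095 0.97713203] 0.028541204455794455
[[   0.     -0.96   -0.27   74.48]
 [   1.      0.      0.     -1.06]
 [  -0.     -0.27    0.96 -157.99]
 [   0.      0.      0.      1.  ]]
start_key 0.94 [356.2, 150.1] 570 [ 488. -153.  122.] [ 472. -170.  115.] [ 502. -138.  125.]
start_key 0.31 [276.5, 82.2] 35728 [533. -50. 112.] [ 410. -212.   -2.] [649.  95. 166.]
cancel_key 0.68 [311.4, 150.7] 484 [ 475. -107.  122.] [ 461. -122.  118.] [488. -93. 126.]
release_tab 0.57 [275.4, 134.8] 1017 [476. -63. 130.] [454. -83. 119.] [498. -47. 166.]
release_tab 0.37 [412.3, 209.2] 1605 [ 421. -294.    4.] [ 386. -331.   -2.] [ 455. -258.   11.]
rocker_on 0.75 [211.5, 149.4] 1070 [446.   2. 126.] [427. -25. 119.] [464.  26. 136.]
rocker_on 0.41 [530.9, 185.0] 2327 [ 500. -395.   72.] [ 471. -486.   -2.] [ 526. -388.  107.]
lid_pad 0.34 [428.2, 13.6] 1397 [ 655. -196.   59.] [ 645. -251.   -2.] [ 698. -181.   91.]
```

View pics/w1.png

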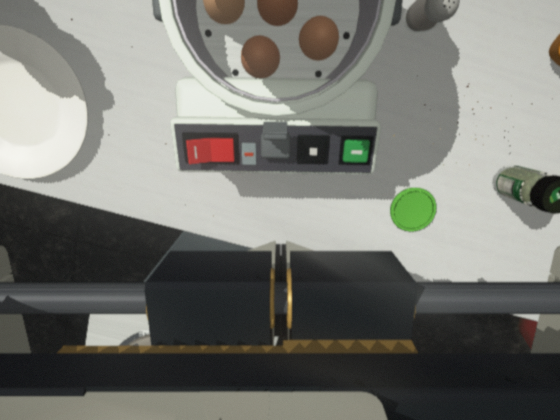

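Emit:
apply_moves(
  motion="0 0 -0.03 0;0.0475 -0.001 0 0;0.0475 -0.001 0 0;0.0475 -0.001 0 0;0.0475 -0.001 0 0;0 0 0 0;0 0 0 0",
)

```text
time: 4.47
tool_pos: [618.9, -26.9, 376.4]
tcp_rot: [-3.142, 0.001, 0.271]
contact_force: [-0.3, -0.3, 0.7]
grip_width: 0.3
finger_force: 0.0
```

```bash
python3 - <<'E'
from h import *
o,c=wrist();s=bot.capture("scene")
print(o["time"],o["tool_pos"],o["tcp_rot"],o["contact_force"])
print([(r["p"],r["point"],np.round(np.median(pts(c,r["pixels"]),0))) for r in bot.cut_out(c,"lid_pad")])
a=c["img"];b=cv2.resize(s["img"][80:290,170:380],(240,240),interpolation=2)
cv2.imwrite("pics/w2.png",cv2.hconcat([a,cv2.copyMakeBorder(b,0,180,0,0,0)]))
E
```

```text
4.475 [618.90427524 -26.89662679 376.42116105] [-3.14150179e+00  9.29450770e-04  2.70650193e-01] [-0.26526685 -0.34289362  0.68782262]
[(0.58, [279.7, 161.7], array([649., -16., 258.]))]
```

View pics/w2.png

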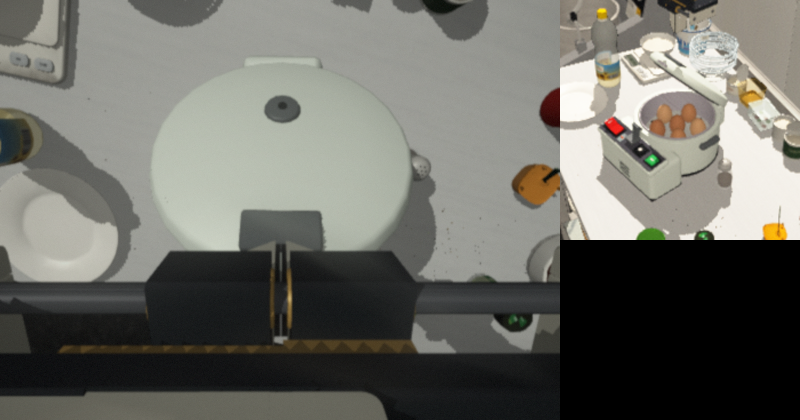

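```bash
python3 - <<'E'
from h import *
o,c=wrist()
C=np.array([610.5,-28]);yw=.268
for v in range(196,252,6):
    m=np.zeros((420,560),bool);m[v,250:266]=1
    m2=np.zeros((420,560),bool);m2[v,298:316]=1
    out=[]
    for k in(m,m2):
        p=np.median(pts(c,k),0);d=p[:2]-C
        out+=[d[0]*np.cos(yw)+d[1]*np.sin(yw),-d[0]*np.sin(yw)+d[1]*np.cos(yw),p[2]]
    print(v,np.round(out,1),c["img"][v,258])
E
```

```text
196 [ 18.1  17.1 282.7  18.2 -20.2 282.5] [179 191 185]
202 [ 14.5  16.9 286.3  14.3 -20.  286.3] [180 192 186]
208 [ 10.7  17.2 289.7  10.2 -20.  289.3] [149 160 153]
214 [  7.3  16.6 294.    7.4 -19.5 294.1] [93 97 93]
220 [  3.9  16.4 297.8   3.9 -19.4 297.6] [93 98 93]
226 [ 5.000e-01  1.620e+01  3.012e+02  2.000e-01 -1.930e+01  3.008e+02] [86 89 85]
232 [ -2.8  16.  305.1  -3.  -19.1 304.2] [82 84 80]
238 [ -6.1  15.9 308.3  -6.3 -18.8 307.9] [82 84 80]
244 [ -9.6  16.2 310.9  -9.4 -18.7 310.9] [82 84 80]
250 [ 44.9   6.3 448.9  44.7  -7.2 448.4] [78 84 85]
```

Emit:
apply_moves(
  motion="0 0 0.036 0;0 0 0.036 0;0 0 0 0;-0.0083 0 0.0065 0;-0.0083 0 0.0065 0;-0.0077 0 0.007 0;-0.0077 0 0.007 0;0 0 0 0",
)

```text
time: 5.68
tool_pos: [588.2, -35.3, 278.8]
tcp_rot: [3.141, -0.001, 0.271]
contact_force: [0.7, 0.6, 2.6]
grip_width: 0.4
finger_force: 0.7
```

Emit:
apply_moves(
  motion="-0.007 0 0.0083 0;-0.007 0 0.0083 0;-0.0061 0 0.0083 0;-0.0061 0 0.0083 0;-0.0053 0 0.009 0;-0.0053 0 0.009 0;0 0 0 0",
)

```text
time: 6.55
tool_pos: [552.3, -44.9, 225.5]
tcp_rot: [-3.141, 0.002, 0.271]
contact_force: [0.3, 0.9, 1.9]
grip_width: 0.3
finger_force: 0.7
```

```bash
cat >> h.py <<'E'
def cf(p,C=np.array([610.5,-28]),y=.268):
    d=p[:2]-C;return np.round([d@[np.cos(y),np.sin(y)],d@[-np.sin(y),np.cos(y)],p[2]],1)
E
python3 -c "
from h import *
o=bot.get_obs();print(cf(o['tool_pos']),o['contact_force'])"
```

```text
[-60.6  -0.9 225.5] [0.28459164 0.89742348 1.89002571]
```

Right on the arc (q≈0.3). Continue to the stop.

Emit:
apply_moves(
  motion="-0.0044 0 0.0094 0;-0.0044 0 0.0094 0;-0.0035 0 0.0098 0;-0.0035 0 0.0098 0;-0.0025 0 0.01 0;-0.0025 0 0.01 0;0 0 0 0;0 0 0 0",
)

```text
time: 7.55
tool_pos: [532.7, -50.6, 167.8]
tcp_rot: [3.141, 0.001, 0.271]
contact_force: [0.8, 0.2, 1.6]
grip_width: 0.8
finger_force: 1.0
```

Emit:
apply_moves(
  motion="0 0 0.002 0;0 0 0.002 0;0 0 0 0;0 0 0 0",
)

```text
time: 8.05
tool_pos: [532.7, -50.6, 166.4]
tcp_rot: [3.14, -0.001, 0.271]
contact_force: [-5.9, 0.7, 20.5]
grip_width: 0.3
finger_force: 10.3
```

Emit:
apply_moves(
  motion="0 0 -0.006 0;0 0 -0.01 0;0 0 -0.02 0;0 0 -0.03 0;0 0 0 0;0 0 0 0",
)

```text
time: 8.8
tool_pos: [532.3, -50.3, 229.2]
tcp_rot: [-3.141, 0.002, 0.271]
contact_force: [-0.2, -0.4, -0.7]
grip_width: 0.3
finger_force: 0.0
```

```bash
python3 - <<'E'
from h import *
o,c=wrist();print(o["time"],cf(o["tool_pos"]),o["contact_force"])
s=bot.capture("scene")
r=bot.cut_out(s,"rocker_on");k=bot.cut_out(s,"start_key")
print([np.median(pts(s,x[0]["pixels"]),0) for x in(r,k) if x])
b=cv2.resize(s["img"][80:290,170:380],(240,240),interpolation=2)
cv2.imwrite("pics/w3.png",cv2.hconcat([c["img"],cv2.copyMakeBorder(b,0,180,0,0,0)]))
E
```

```text
8.8 [-81.3  -0.8 229.2] [-0.16208414 -0.35314906 -0.65621645]
[array([ 573.6735673 , -525.62617559,   29.74493747])]
```

View pics/w3.png

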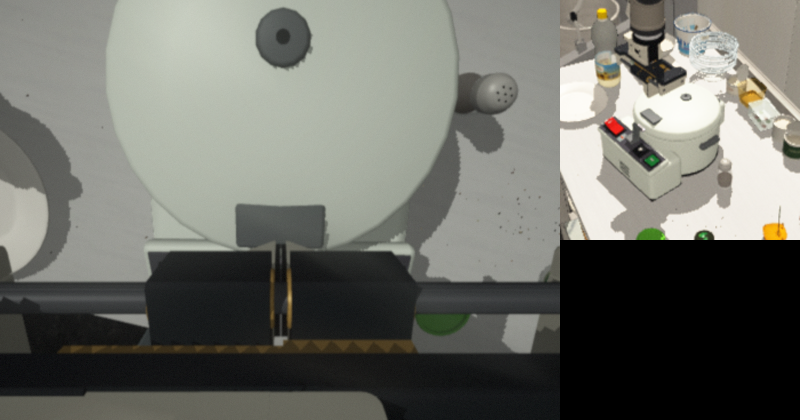

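Emit:
apply_moves(
  motion="-0.05 0 -0.04 0;-0.05 0 -0.04 0;0 0 -0.02 0;0 0 0 0;0 0 0 0",
)

```text
time: 9.62
tool_pos: [438.7, -76.3, 326.8]
tcp_rot: [-3.14, 0.002, 0.271]
contact_force: [-0.0, -0.1, -0.3]
grip_width: 0.3
finger_force: 0.0
```

```bash
python3 - <<'E'
from h import *
o,c=wrist();print(o["time"],cf(o["tool_pos"]),o["contact_force"])
for t in["start_key","cancel_key","rocker_on"]:
    r=bot.cut_out(c,t)[0];p=np.array([cf(x) for x in pts(c,r["pixels"])]);print(t,r["p"],r["point"],np.median(p,0),np.percentile(p,[3,97],axis=0))
v=[cf(np.median(pts(c,(np.indices((420,560))[0]==y)&(abs(np.indices((420,560))[1]-280)<12)),0)) for y in range(60,160,8)];print(np.array(v))
E
```

```text
9.625 [-178.4   -1.1  326.8] [-0.01149612 -0.13871147 -0.26964754]
start_key 0.7 [366.2, 153.2] [-151.6   -87.85  121.75] [[-163.7   -101.     118.6  ]
 [-140.2    -75.409  124.5  ]]
cancel_key 0.86 [316.9, 153.4] [-150.7  -40.3  121.6] [[-163.     -53.8    117.762]
 [-138.972  -27.     124.4  ]]
rocker_on 0.95 [212.3, 154.1] [-150.9   72.9  126.3] [[-163.9     48.3    121.441]
 [-139.141   94.8    134.659]]
[[-6.510e+01  7.000e-01  1.698e+02]
 [-7.150e+01  7.000e-01  1.699e+02]
 [-7.780e+01  6.000e-01  1.699e+02]
 [-8.430e+01  6.000e-01  1.703e+02]
 [-9.090e+01  2.000e-01  1.705e+02]
 [-9.760e+01  6.000e-01  1.699e+02]
 [-1.043e+02  6.000e-01  1.602e+02]
 [-1.115e+02  5.000e-01  1.553e+02]
 [-1.191e+02  1.000e-01  1.484e+02]
 [-1.256e+02  5.000e-01  1.602e+02]
 [-1.326e+02  5.000e-01  1.636e+02]
 [-1.439e+02  5.000e-01  1.288e+02]
 [-1.522e+02  5.000e-01  1.288e+02]]
```

Emit:
apply_moves(
  motion="0.0115 -0.046 0 0;0.0115 -0.046 0 0;0 0 0.06 0;0 0 0.06 0;0 0 0.06 0;0 0 0 0;0 0 0 0",
)

```text
time: 10.7
tool_pos: [437.8, 18.1, 149.8]
tcp_rot: [3.141, -0.002, 0.271]
contact_force: [0.7, -0.3, 0.5]
grip_width: 0.4
finger_force: 0.0
```

```bash
python3 - <<'E'
from h import *
o,c=wrist();s=bot.capture("scene");print(o["time"],cf(o["tool_pos"]),o["contact_force"])
cv2.imwrite("pics/s4.png",cv2.hconcat([c["img"],cv2.copyMakeBorder(cv2.resize(s["img"][150:270,180:300],(240,240)),0,180,0,0,0)]))
E
```

```text
10.7 [-154.4   90.2  149.8] [ 0.6888862  -0.31524241  0.48558431]
```

View pics/s4.png

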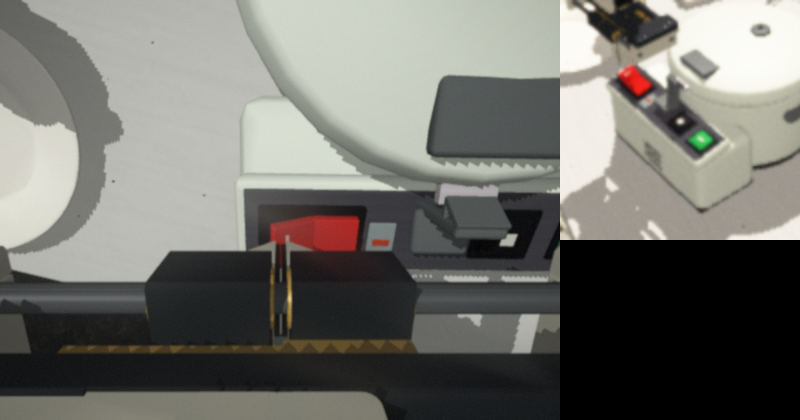

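Emit:
apply_moves(
  motion="0 0 0.012 0;0 0 0.004 0;0 0 0.004 0;0 0 0.003 0;0 0 0.002 0;0 0 0 0;0 0 0 0",
)

```text
time: 11.68
tool_pos: [436.6, 18.3, 125.1]
tcp_rot: [3.141, -0.001, 0.271]
contact_force: [-5.4, 1.3, 22.4]
grip_width: 0.3
finger_force: 11.8
```

Emit:
apply_moves(
  motion="0 0 -0.02 0;0 0 -0.06 0;-0.0115 0.046 -0.06 0;-0.0115 0.046 -0.06 0;0 0 0 0;0 0 0 0",
)

```text
time: 12.42
tool_pos: [437.9, -59.0, 300.3]
tcp_rot: [-3.141, 0.001, 0.271]
contact_force: [-0.3, 0.9, -0.6]
grip_width: 0.6
finger_force: 0.0
```

```bash
python3 - <<'E'
from h import *
o,c=wrist();print(o["time"],cf(o["tool_pos"]),o["contact_force"])
for t in["start_key","cancel_key","rocker_on"]:
    r=bot.cut_out(c,t)[0];p=np.array([cf(x) for x in pts(c,r["pixels"])]);print(t,r["p"],r["point"],np.median(p,0),np.percentile(p,[3,97],axis=0))
    if t=="rocker_on":
        for y in range(46,102,8): print(y,np.median(p[abs(p[:,1]-y)<3],0))
cv2.imwrite("pics/w5.png",cv2.resize(c["img"][50:230,130:430],(750,450)))
E
```

```text
12.425 [-174.6   15.8  300.3] [-0.34169994  0.94259128 -0.59707445]
start_key 0.83 [385.0, 160.4] [-151.1  -87.6  122. ] [[-163.4   -100.8    118.846]
 [-140.3    -75.2    124.7  ]]
cancel_key 0.75 [336.8, 161.2] [-151.1  -40.   122. ] [[-163.7    -53.3    118.612]
 [-139.5    -27.4    124.4  ]]
rocker_on 0.8 [221.9, 163.1] [-150.9   74.6  126.4] [[-163.7     50.966  122.1  ]
 [-138.6     97.4    134.7  ]]
46 [nan nan nan]
54 [-151.8   53.9  133.3]
62 [-151.4   61.8  130.1]
70 [-150.85   70.    126.7 ]
78 [-150.2    77.95  124.8 ]
86 [-150.3   86.1  124.7]
94 [-150.3   94.1  125. ]
  return _methods._mean(a, axis=axis, dtype=dtype,
  ret = um.true_divide(
```

View pics/w5.png

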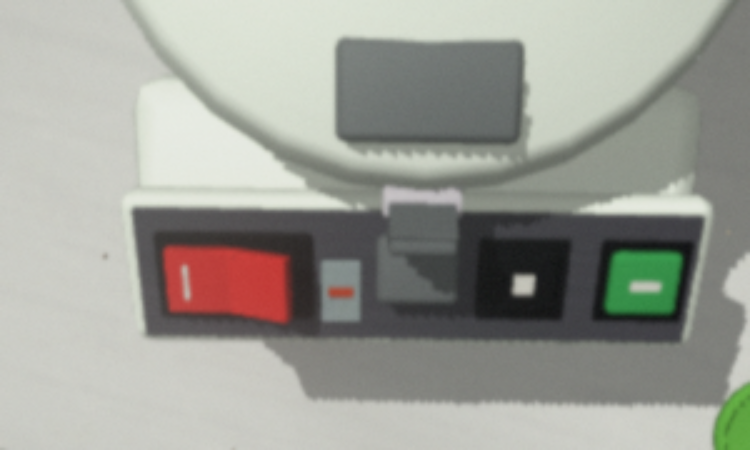

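Emit:
apply_moves(
  motion="0.011 0.0525 0 0;0.011 0.0525 0 0;0 0 0.06 0;0 0 0.06 0;0 0 0.038 0;0 0 0 0;0 0 0 0",
)

```text
time: 13.5
tool_pos: [488.7, -154.6, 144.5]
tcp_rot: [3.14, -0.001, 0.272]
contact_force: [-0.2, -0.0, 0.1]
grip_width: 0.6
finger_force: 0.0
```

```bash
python3 - <<'E'
from h import *
o=bot.get_obs();print(o["time"],cf(o["tool_pos"]),o["contact_force"])
E
```

```text
13.5 [-151.   -89.8  144.5] [-0.2102995  -0.00137923  0.1089978 ]
```

Emit:
apply_moves(
  motion="0 0 0.015 0;0 0 0.004 0;0 0 0.003 0;0 0 0.002 0;0 0 0.002 0;0 0 0 0;0 0 0 0",
)

```text
time: 14.38
tool_pos: [488.6, -154.4, 119.5]
tcp_rot: [3.14, -0.003, 0.271]
contact_force: [-4.0, 5.5, 17.4]
grip_width: 0.4
finger_force: 8.8
```

Emit:
apply_moves(
  motion="0 0 0 0;0 0 -0.01 0;0 0 -0.05 0;0 0 -0.06 0;-0.011 -0.0525 -0.04 0;-0.011 -0.0525 0 0;0 0 0 0;0 0 0 0",
)

```text
time: 15.38
tool_pos: [440.3, -62.7, 274.7]
tcp_rot: [3.141, -0.0, 0.272]
contact_force: [0.4, -0.2, -0.2]
grip_width: 0.5
finger_force: 0.0
```

```bash
python3 - <<'E'
from h import *
o,c=wrist();print(o["time"],cf(o["tool_pos"]),o["contact_force"])
for t in["start_key","cancel_key","rocker_on"]:
    r=bot.cut_out(c,t)[0];p=np.array([cf(x) for x in pts(c,r["pixels"])]);print(t,r["p"],np.median(p,0))
cv2.imwrite("pics/w6.png",cv2.resize(c["img"][50:230,130:430],(750,450)))
E
```

```text
15.375 [-173.4   11.7  274.7] [ 0.43920879 -0.22038286 -0.20428685]
start_key 0.59 [-151.1  -87.7  121.9]
cancel_key 0.71 [-151.2  -40.2  121.9]
rocker_on 0.61 [-150.5    74.55  126.5 ]
```

View pics/w6.png

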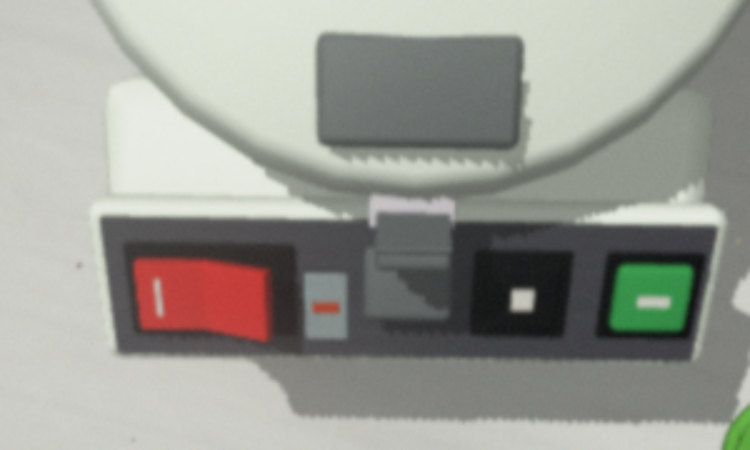

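```bash
python3 -c "
from plant import bot
print(bot.close_job())"
```

```text
the job is handed in; nothing more can be done
None
```

I handed the job in at about 15.4 s. The lid is latched shut, the rocker is on, the start key was pressed fully in and is out again, and the cancel key was not touched. The hand-in gave no verdict back, so this rests on my own camera and force readings.

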